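Release the bead tray with the pin key and shut the hopper lid

ROBOT

A 6-joint arm with a two-finger parallel gripper is mounted at the origin on the work surface. World frame = base frame: x ahead of the robot, y to its left, z up, the work surface at z = 0. Lengths are in mm, angles in rad, forces in N, time in s.
With the tool pointing down it reaches from about 275 to 750 mm from the base axis. Payload 10.2 kg.
Tool frame: the origin (TCP) lies at the very end of the fingers, on their centre line; the grasp point (between the pads) lies 19 mm behind it; z points along the fingers, y is the line along which they close (so a half turn about z gives the same grasp; the last joint's range is limited). The gripper opens to 85 mm and grips with 20 to 120 N. Pads are 22 mm wide; open, the fingers measure 114 mm over their backs; the gripper's body (76 mm by 85 mm) begins 54 mm behind the grasp point. The pads swing forward as they close: fully open they stand 13 mm farther back than shut.
Start: joints at [0.997, 0.313, 1.498, -0, 1.331, -0.223], TCP at [180.429, 493.028, 231.294] pointing down, gripper open.
Joint ranges: [-2.94, 2.94], [-0.97, 2.17], [0.19, 2.56], [-1.23, 4.37], [0.02, 3.11], [-2.88, 2.88]. Speed limits (rad/s): [2.39, 2.39, 3.01, 3.14, 3.14, 3.14].

INTERFACE

Orientations are given as a unit quaternion [w, x, y, z].
In Python, from rig import ctrl, optics gives the robot as it stands. The module is installed in compiled form; this text tells all that it offers.
- The arm moves only by the shell command python3 -m handwheel 'ROWS' [FORCE]. ROWS is JSON, a list that holds one entry, the list of rows, each a list of 5 numbers: the gripper command: -1 is fully open, 1 is shut, values between are in proportion, then the shift along the world's x, y, z in units of 50 mm (1.0 is 50 mm), then the turn about the world's z in units of 8 degrees (1.0 is 8 degrees). In form: [[[gripper, tx, ty, tz, twist], ...]]. A call has 1 to 10 rows; each row shifts and turns the commanded pose from where the row before left it; what a row does not reach is not made up. A row lasts 1/10 s, in which the tool goes at most 50 mm and 8.59 degrees, less where a joint would pass 70% of its speed; a pose out of reach is approached as far as the arm can. A call is refused whole if a number of a shift passes 1 or a number of a turn 1, either way. A call with a gripper value outside its range is refused whole. The fingers move at their own pace and stop on an object; FORCE is the grip in N (left out, the last holds). Time passes only in rows, so rows that do not move let the fingers close. It gives the time, the measured TCP pose, the force, the opening and the grip force at its end, in the units of the state.
- ctrl.sense(): the state, without advancing time (a new reading comes with each control period).
- optics.capture(name): name is "scene" or "top" or "wrist"; returns a dict with "img" (480x640x3 uint8, blue, green, red), "K" (3x3 intrinsics, pixels), "dist_coeffs" ([k1, k2, p1, p2, k3] as OpenCV has them; the pictures are not rectified), "R" (3x3) and "t" (3): a world point X has camera coordinates R X + t. Camera axes: x right, y down, z forward; pixel columns grow to the right and rows downward; lengths in mm; the calibration is good to about 2 mm. A picture is of the moment at which its call begins. There is no depth.
- ctrl.finish_job(): hands the job in; it is judged then, once.
The state is a dict: "time_s": time; "joints": joint angles; "dq": joint speeds; "tau": joint torques, N m; "eef_pos": TCP position; "ee_rot": TCP orientation; "force": force on the tool from outside, world axes, zero at the start; "wrist_torque": the same for the moment, N m; "grip_width": opening from 0.0 (shut) to 1.0 (fully open); "grip_force": force on a finger pad.
Only numpy, scipy, OpenCV 4.12 (cv2) and the standard library are available. Lean on these libraries where they do the work, as an engineer would, in place of code of your own. Each camera call takes 0.05 s, during which the arm holds its last target. There are 200 camera calls.

TASK

The bead dispenser has just been filled; get it ready for the children. Take the pin key from its block, hold the recessed red release button down with the pin and, with it held down, push the bead tray out as far as it goes; shut the hopper lid as well. Leave the key standing fully home in its block, and do not turn the beech knob or shift the abacus, bucket, bowl and green pegs.

Things in the scene. Friction and masses are not known exactly. Their poses are not given: they have to be found in the camera images.
- dispenser: white coated-plywood bead dispenser, fixed: 156 mm deep (its x), 190 wide (y), 175 high, open on top. Origin: centre of its underside on the table, z up; -x points out of its front, the way the tray comes out, +x to the rear with the lid hinge. A beech ledge on the tray, 87 long, 74 wide, top 42 mm up, juts out in front; the housing front (x = -78 mm) is 60 mm behind the hole in it
- bead_tray (a joint): bead tray with front panel and ledge in one piece, slides straight out along the dispenser's -x: 0 = fully in and latched, 0.080 m = out against its stop. It rubs with about 2 N and stays where it is left. While the button is up, the latch lets it move only about 2 mm
- release_hole (a point): centre of the mouth of the round hole in the top of the ledge, 18 mm in diameter (fingers do not fit), 42 mm above the table; it moves with the tray, at x = -138 mm, y = 0 of the dispenser when the tray is in; axes as the dispenser's
- release_button (a joint): red button down in that hole: 0 = up, face 8 mm below the ledge top; 0.008 m = fully down, face 16 mm below. Spring-loaded up: 2 N to start, 5.6 N fully down. From about 0.005 m down the tray is free, and the pin, pushed sideways against the wall of the hole with the button held down, moves it. With the tray over 25 mm out the latch is past its catch
- button_face (a point): centre of the top face of the red button (16 mm in diameter), moves with it; axes as the dispenser's
- hopper_lid (a joint): flat white lid, 152 mm long, 190 wide, 8 thick, 0.17 kg, hinged on the rear top edge of the housing: 0 = shut, 1.57 = upright, 2.0 = leaning back on its stop, as it starts (its outer face then looks to the rear). The hinge is free and softly damped: forward of upright the lid swings shut by its own weight, behind it falls back open
- lid_hinge (a point): middle of the lid's hinge line, fixed on the dispenser at x = 78 mm, 179 mm above the table; the hinge line runs along the dispenser's y; axes as the dispenser's
- lid_edge (a point): middle of the lid's free edge, 154 mm from the hinge; about 319 mm above the table with the lid leaning back, at most 333 mm as it passes upright
- hopper_knob (a joint): round beech knob, 80 mm in diameter, on the dispenser's -y side, standing out 52 mm, axis 105 mm up; turns the counting drum, angle in rad, starts at 0, held by light friction. To be left alone
- key_block: beech block, 80 x 80 mm, 85 mm high, fixed to the table, with one upright hole in the middle of its top: 18 mm in diameter, 75 mm deep, mouth chamfered by 3 mm. Origin: centre of its underside; z up
- pin_key: pin key, 145 mm long, 90 g, standing upright in the block at the start: a straight steel pin, 10 mm in diameter, sticking 70 mm out below a square yellow handle, 26 x 26 mm and 75 mm long, whose underside rests on the block top. Origin: tip of the pin; z runs up the key to the handle; x and y are square to the handle's faces
- key_tip (a point): tip of the pin: 15 mm above the table with the key home in the block; axes as the key's
- key_handle (a point): middle of the yellow handle, 107.5 mm above the pin tip; axes as the key's
- abacus: turquoise acrylic abacus, upright frame 230 mm wide (its y), 75 mm deep, 180 mm high, 0.7 kg, loose. Origin: centre of its underside. Bystander
- bucket: zinc bucket, 140 mm across the rim, 122 mm high, 0.4 kg, loose. Origin: centre of its underside. Bystander
- bowl: cream melamine bowl, 144 mm across, 55 mm high, 0.16 kg, loose. Origin: centre of its underside. Bystander
- green_pegs: wooden board 60 x 190 mm (long side its y), 22 mm thick, with three green pegs, 26 mm in diameter, up to 106 mm above the table, one loose piece of 0.45 kg. Origin: centre of its underside. Bystander
Not all that is in view belongs to the job. Of the things like the key_block, leave any that is blue; of the rest the smaller one is meant. What is meant by the pin_key is not turquoise, and is the larger of those in its own colour.

How it is judged:
By the outcome, as a careful person would: the job done as asked, in the order asked, and still so for the second after the job is handed in, with the robot touching nothing.
It also fails if it takes over 72 s, if anything falls off the work surface, if the arm or the gripper's body presses on something with over 40 N, if the wrist force passes 120 N, or if a joint passes its speed limit or range.

## Working session

There is one attempt and no reset: what is moved stays moved. The work goes in short steps, Python scripts to look and compute and a shell command to move; the robot and the scene stay as the last step left them, time stands still between calls to the robot, and variables do not carry over. Pictures are saved under pics/ and viewed, at most 10 in all, crops included, and the job is handed in when it is done.

```bash
mkdir -p pics
cat > h.py <<'E'
import numpy as np,cv2,pickle
from rig import ctrl,optics
def cap(n,save=None):
    c=optics.capture(n)
    if save: cv2.imwrite('pics/'+save,c['img'])
    return c
def ray(c,uv):
    K=np.array(c['K'],float);D=np.array(c['dist_coeffs'],float)
    p=cv2.undistortPoints(np.array(uv,float).reshape(-1,1,2),K,D).reshape(-1,2)
    R=np.array(c['R']);t=np.array(c['t']).ravel()
    d=np.c_[p,np.ones(len(p))]@R
    return -R.T@t,d
def plane(c,uv,z):
    o,d=ray(c,uv); return o+d*((z-o[2])/d[:,2])[:,None]
def proj(c,X):
    R=np.array(c['R']);t=np.array(c['t']).ravel()
    return cv2.projectPoints(np.array(X,float).reshape(-1,1,3),cv2.Rodrigues(R)[0],t,np.array(c['K'],float),np.array(c['dist_coeffs'],float))[0].reshape(-1,2)
E
python3 - <<'E'
from h import *
for n in('top','scene'):
    c=cap(n,n+'0.png');pickle.dump(c,open(n+'0.pkl','wb'));print(n,-np.array(c['R']).T@np.array(c['t']).ravel())
s=ctrl.sense();print(s['time_s'],s['ee_rot'],s['force'])
E
```

```text
top [ 478.56872022  -25.34269884 1244.88905677]
scene [1135.28317024 -965.46636585 1052.11798477]
0.1 [-2.10367407e-04  1.74491836e-01  9.84658462e-01 -5.17087611e-04] [-0.13602206 -0.45004044 -0.00555865]
```

View pics/top0.png

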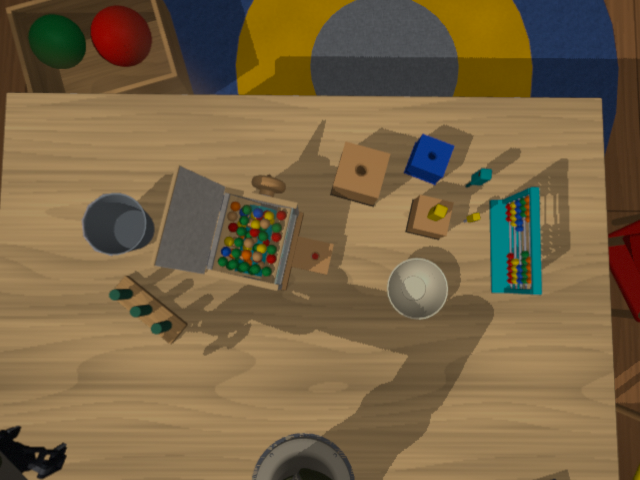

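View pics/scene0.png

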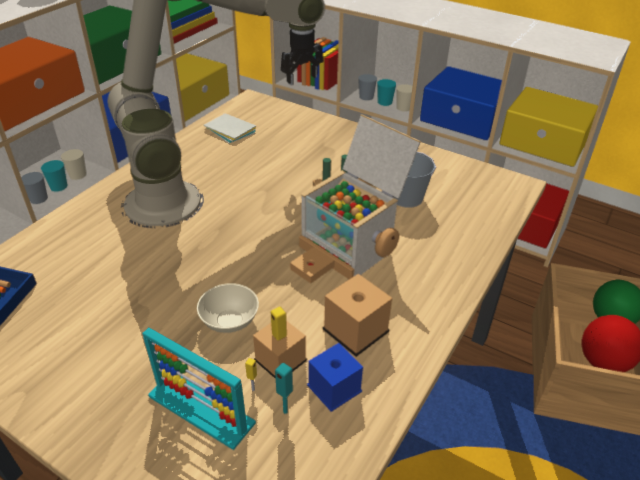

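The top view has world +x up and -y to the right. The dispenser is at about (255,240), with its ledge hole at (315,256). The beech block with the large yellow key is at (430,215), the decoys are around it, and the bucket stands behind the lid.

Run:
```python
from h import *
c=pickle.load(open('top0.pkl','rb'));s=pickle.load(open('scene0.pkl','rb'))
im=c['img'];hsv=cv2.cvtColor(im,cv2.COLOR_BGR2HSV)
def blob(c,lo,hi,box):
    h=cv2.cvtColor(c['img'],cv2.COLOR_BGR2HSV);m=cv2.inRange(h,lo,hi);k=np.zeros_like(m);x0,y0,x1,y1=box;k[y0:y1,x0:x1]=m[y0:y1,x0:x1]
    n,l,st,ce=cv2.connectedComponentsWithStats(k);i=1+np.argmax(st[1:,4]);return ce[i],st[i],(l==i).astype(np.uint8)
ce,st,m=blob(c,(0,150,60),(6,255,255),(306,248,324,264));print('btn',ce,st,plane(c,ce,34))
ce,st,m=blob(c,(22,140,90),(34,255,255),(425,195,455,228));print('key',ce,st,plane(c,ce,150))
print(cv2.minAreaRect(cv2.findContours(m,0,1)[0][0]))
a=cv2.resize(im[140:300,150:350],None,fx=4,fy=4,interpolation=cv2.INTER_CUBIC)[:, :400*2]
b=cv2.resize(im[180:250,395:495],None,fx=4,fy=4,interpolation=cv2.INTER_CUBIC)
a=cv2.resize(im[150:300,150:350],None,fx=4,fy=4,interpolation=cv2.INTER_CUBIC)
cv2.imwrite('pics/a.png',a)
# pixel map of scene for z
print(plane(c,[(430,215)],85),plane(c,[(117,224)],122),plane(c,[(418,289)],55))
```

```text
btn [314.5862069  255.72413793] [312 253   6   6  29] [[539.63706253 -23.65068413  34.        ]]
key [437.35497835 212.2987013 ] [427 204  21  17 231] [[ 630.23816411 -290.77092211  150.        ]]
((437.1000671386719, 212.30003356933594), (15.652474403381348, 18.335756301879883), 26.56505012512207)
[[ 632.83571908 -289.43894431   85.        ]] [[602.74802174 414.1927522  122.        ]] [[ 462.3260324  -265.90122365   55.        ]]
```

View pics/a.png

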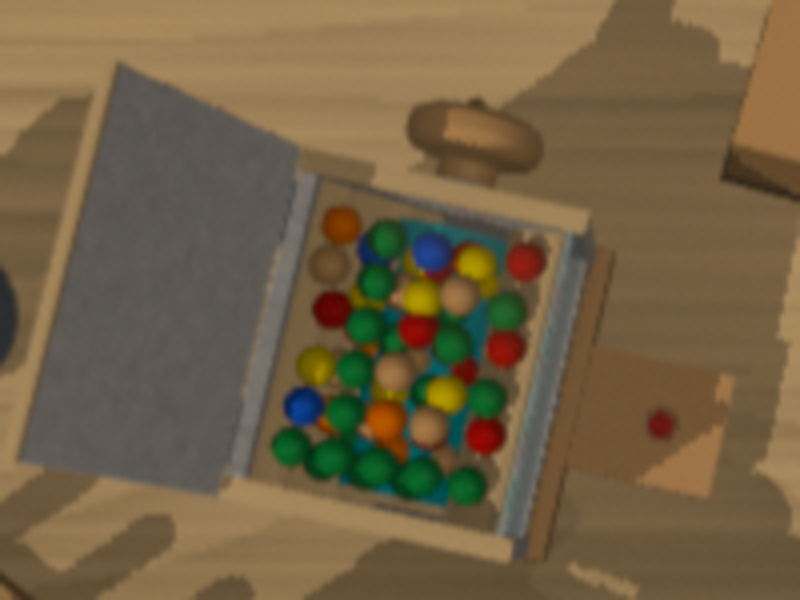

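The crop shows the lid free edge from (118,63) to (18,460), the ledge from (590,345)-(735,375) to (565,470)-(712,497), and the button at (661,425).

Run:
```python
from h import *
c=pickle.load(open('top0.pkl','rb'))
f=lambda p,z:plane(c,[(150+x/4,150+y/4) for x,y in p],z)
L=f([(735,375),(712,497)],42);E=f([(118,63),(18,460)],319);T=f([(590,212),(510,560)],175)
for n,P in(('ledge front',L),('lidedge',E),('top front',T)):
    d=P[1]-P[0];print(n,P.round(0).tolist(),'len',np.hypot(*d[:2]),'yaw deg',np.degrees(np.arctan2(d[1],d[0]))-90)
S=f([(590,345),(735,375)],42);d=S[0]-S[1];print('x-axis yaw',np.degrees(np.arctan2(d[1],d[0])))
```

```text
ledge front [[568.0, -69.0, 42.0], [496.0, -56.0, 42.0]] len 73.64169378651447 yaw deg 79.55836726008593
lidedge [[690.0, 227.0, 319.0], [507.0, 266.0, 319.0]] len 187.7129727616408 yaw deg 77.77956431667002
top front [[645.0, 13.0, 175.0], [460.0, 53.0, 175.0]] len 188.7212350717772 yaw deg 77.73684147689616
x-axis yaw 78.65778066189169
```

```bash
R='' 
python3 -m handwheel '[[[-0.18,0.2,-0.5,0.6,0],[-0.18,0.39,-0.68,0.3,0],[-0.18,0.39,-0.68,0.2,0],[-0.18,0.39,-0.68,0.1,0],[-0.18,0.39,-0.68,0.1,0],[-0.18,0.39,-0.68,0.1,0],[-0.18,0.39,-0.68,0,0],[-0.18,0.39,-0.68,0,0],[-0.18,0.39,-0.68,0,0],[-0.18,0.39,-0.68,0,0]]]'
python3 -m handwheel '[[[-0.18,0.39,-0.68,0,0],[-0.18,0.39,-0.68,0,0],[-0.18,0.39,-0.68,0,0],[-0.18,0.39,-0.68,0,0],[-0.18,0.39,-0.68,0,0],[-0.18,0.39,-0.68,0,0],[-0.18,0.39,-0.68,0,0],[-0.18,0.39,-0.68,0,0],[-0.18,0.39,-0.68,0,0],[-0.18,0.39,-0.68,0,0]]]'
python3 -m handwheel '[[[-0.18,0.39,-0.68,0,0],[-0.18,0.39,-0.68,0,0],[-0.18,0.39,-0.5,0,0],[-0.18,0,0,0,0],[-0.18,0,0,0,0]]]'
python3 - <<'E'
from h import *
c=cap('wrist','w1.png');s=ctrl.sense();pickle.dump(c,open('w1.pkl','wb'))
print(s['eef_pos'],s['joints'],s['force']);print(-np.array(c['R']).T@np.array(c['t']).ravel(),c['R'])
E
```

```text
time_s: 1.1
eef_pos: [366.3, 160.5, 301.2]
ee_rot: [-0.0, 0.175, 0.985, 0.0]
force: [0.4, 0.4, -0.4]
grip_width: 0.591
grip_force: 0.0
time_s: 2.1
eef_pos: [561.4, -179.4, 300.9]
ee_rot: [-0.0, 0.175, 0.985, 0.0]
force: [0.4, 0.3, -0.4]
grip_width: 0.588
grip_force: 0.0
time_s: 2.6
eef_pos: [619.4, -271.0, 300.2]
ee_rot: [-0.001, 0.175, 0.985, 0.0]
force: [-1.1, -0.3, 0.3]
grip_width: 0.591
grip_force: 0.0
[ 619.24116282 -270.39101429  301.09820512] [-5.84733161e-01  6.52353100e-01  8.04811608e-01  1.52679974e-04
  1.68515911e+00 -1.80504946e+00] [0.62903715 0.78364938 0.67959612]
[ 551.00024408 -245.45810911  444.55335034] [[ 0.34341027  0.93918453  0.00134335]
 [ 0.89995092 -0.32947303  0.28554485]
 [ 0.2686219  -0.09685008 -0.95836441]]
```

View pics/w1.png

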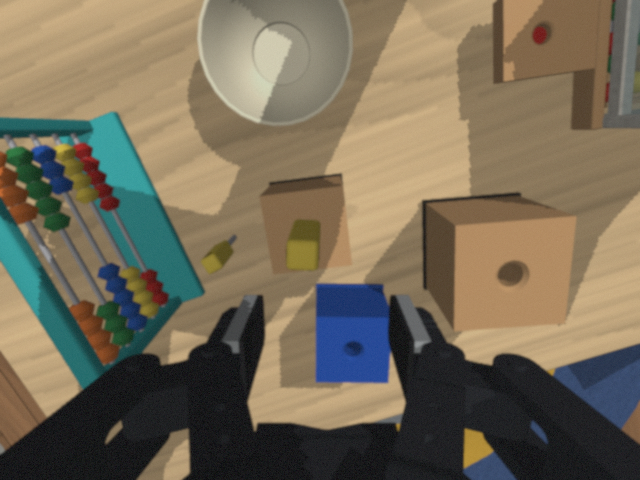

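The wrist view shows the key top face at about (303,256), the block top corners at (262,195), (343,186), (351,264) and (273,272), and the button at (541,35).

Run:
```python
from h import *
c=pickle.load(open('w1.pkl','rb'))
h=cv2.cvtColor(c['img'],cv2.COLOR_BGR2HSV)
B=plane(c,[(262,195),(343,186),(351,264),(273,272)],85);print('block',B.mean(0),[np.linalg.norm(B[i]-B[i-1]) for i in range(4)],np.degrees(np.arctan2(*(B[1]-B[0])[[1,0]])))
m=cv2.inRange(h,(20,120,60),(36,255,255));m[:210]=0;m[285:]=0;m[:,:275]=0;m[:,335:]=0
y,x=np.nonzero(m);v=h[y,x,2]
print(x.min(),x.max(),y.min(),y.max())
for r in range(218,275,4):
    q=np.nonzero(m[r])[0]; print(r,q.min() if len(q) else 0,q.max() if len(q) else 0,h[r,q,2].mean() if len(q) else 0)
print('btn',plane(c,[(541,35)],34))
```

```text
block [ 635.28275504 -295.38737212   85.        ] [np.float64(78.6056812913869), np.float64(77.35564011829814), np.float64(78.7914842795527), np.float64(79.03078767810777)] 76.25948059487364
286 320 219 270
218 0 0 0
222 294 319 94.73076923076923
226 292 319 93.71428571428571
230 291 319 93.96551724137932
234 290 319 94.43333333333334
238 288 319 95.71875
242 286 319 129.02941176470588
246 286 319 139.11764705882354
250 286 318 140.8181818181818
254 286 318 139.96969696969697
258 286 318 139.27272727272728
262 286 318 139.78787878787878
266 286 317 138.34375
270 296 313 128.33333333333334
274 0 0 0
btn [[542.3309293  -20.62879271  34.        ]]
```

Run:
```python
from h import *
c=pickle.load(open('w1.pkl','rb'))
P=plane(c,[(302.3,255.5),(286,241),(319.5,241),(317.5,269.5),(286,270.5)],160);print(P)
print(np.linalg.norm(np.diff(P[1:],axis=0),axis=1),[np.degrees(np.arctan2(d[1],d[0])) for d in np.diff(P[1:],axis=0)])
```

```text
[[ 635.46602533 -295.95006021  160.        ]
 [ 619.96878541 -303.58216959  160.        ]
 [ 628.94511153 -279.06344266  160.        ]
 [ 650.62466476 -288.81387939  160.        ]
 [ 642.77894029 -312.70819417  160.        ]]
[26.11019727 23.77128615 25.14942686] [np.float64(69.89228004607187), np.float64(-24.215959158456936), np.float64(-108.17765098120331)]
```

```bash
python3 -m handwheel '[[[-0.18,0.16,-0.25,0,0],[-0.18,0.16,-0.25,-0.4,0],[-0.18,0,0,-0.7,0],[-0.18,0,0,-0.7,0],[-0.18,0,0,-0.5,0],[-0.18,0,0,0,0],[-0.18,0,0,0,0]]]'
python3 - <<'E'
from h import *
c=cap('wrist','w2.png');s=ctrl.sense();pickle.dump(c,open('w2.pkl','wb'))
print(s['eef_pos'],s['joints'],s['force'])
E
```

```text
time_s: 3.35
eef_pos: [635.6, -295.4, 188.2]
ee_rot: [0.001, 0.174, 0.985, -0.0]
force: [0.3, -0.2, 0.7]
grip_width: 0.591
grip_force: 0.0
[ 635.92938743 -295.75524666  188.96407786] [-6.01931431e-01  7.49719546e-01  9.20491119e-01  4.50936819e-05
  1.46793482e+00 -1.82252252e+00] [-0.51576789  0.40468413  0.04331172]
```

View pics/w2.png

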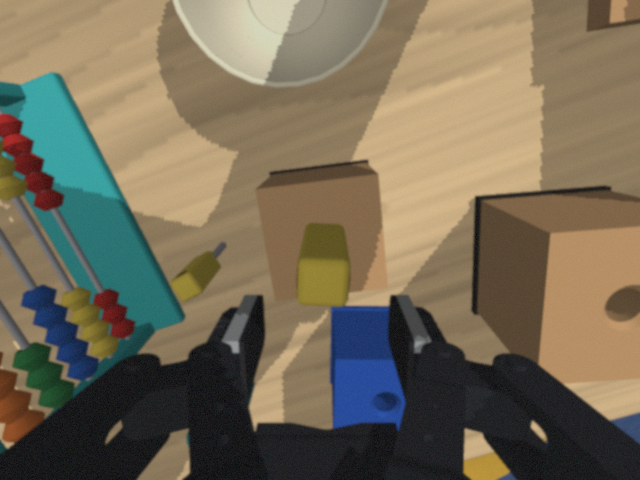

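The key handle is centred between the fingers (column 324) and square to them, so I descend and grip.

```bash
python3 -m handwheel '[[[-0.18,0,0,-0.6,0],[-0.18,0,0,-0.6,0],[-0.18,0,0,-0.5,0],[-0.18,0,0,0,0],[1,0,0,0,0],[1,0,0,0,0],[1,0,0,0,0],[1,0,0,0,0],[1,0,0,0,0]]]' 60
python3 -m handwheel '[[[1,0,0,0,0],[1,0,0,0,0],[1,0,0,0.2,0],[1,0,0,0.2,0],[1,0,0,0,0]]]'
```

```text
time_s: 4.3
eef_pos: [636.4, -296.6, 104.4]
ee_rot: [0.002, 0.174, 0.985, -0.001]
force: [-0.4, 1.3, 7.4]
grip_width: 0.298
grip_force: 59.4
time_s: 4.8
eef_pos: [636.2, -296.4, 123.9]
ee_rot: [0.002, 0.174, 0.985, -0.001]
force: [0.5, -0.4, -0.2]
grip_width: 0.296
grip_force: 58.8
```

```bash
python3 -m handwheel '[[[1,0,0,0.5,0],[1,0,0,0.6,0],[1,0,0,0.6,0],[1,0,0,0.4,0],[1,0,0,0,0],[1,-0.24,0.68,0,0],[1,-0.24,0.68,0,0],[1,-0.24,0.68,0,0],[1,-0.24,0.68,0,0],[1,-0.24,0.68,0,0]]]'
python3 -m handwheel '[[[1,-0.24,0.68,0,0],[1,-0.24,0.68,0,0],[1,-0.24,0.68,0,0],[1,0,0,-0.6,0],[1,0,0,-0.6,0],[1,0,0,0,0],[1,0,0,0,0]]]'
python3 - <<'E'
from h import *
c=cap('wrist','w3.png');s=ctrl.sense();pickle.dump(c,open('w3.pkl','wb'))
print(s['eef_pos'],s['joints'],s['force'])
h=cv2.cvtColor(c['img'],cv2.COLOR_BGR2HSV)
m=cv2.inRange(h,(0,140,50),(7,255,255))|cv2.inRange(h,(174,140,50),(180,255,255))
n,l,st,ce=cv2.connectedComponentsWithStats(m)
for i in range(1,n):
    if st[i,4]>40: print(ce[i],st[i],plane(c,ce[i],34))
print(proj(c,[s['eef_pos']-np.array([0,0,88])]))
E
```

```text
time_s: 5.8
eef_pos: [574.2, -124.4, 224.7]
ee_rot: [-0.001, 0.175, 0.985, 0.0]
force: [-0.2, 0.4, -1.3]
grip_width: 0.3
grip_force: 59.0
time_s: 6.5
eef_pos: [539.3, -24.0, 166.2]
ee_rot: [-0.001, 0.175, 0.985, 0.0]
force: [-0.2, -0.2, 0.0]
grip_width: 0.295
grip_force: 59.1
[539.81254021 -24.22442561 167.12748672] [-2.61763796e-01  4.03196926e-01  1.54455404e+00 -1.69154019e-05
  1.19286402e+00 -1.48152194e+00] [-0.48855457 -0.06745791  0.20312501]
[580.30943102 178.11457521] [ 560  159   53   47 1283] [[566.93357231 161.73217623  34.        ]]
[532.08051392 207.03083512] [ 505  181   56   53 2335] [[576.0406279  125.03059579  34.        ]]
[325.91634981 231.37262357] [316 224  21  16 263] [[541.29295895 -24.07116884  34.        ]]
[574.73858268 276.82519685] [556 263  49  36 635] [[642.1912672  145.14982369  34.        ]]
[633.51953125 296.75390625] [622 276  18  46 512] [[674.95550559 185.66647874  34.        ]]
[530.34888438 312.88995943] [ 505  289   52   48 1972] [[661.17169666 106.60871677  34.        ]]
[537.74534161 386.94409938] [524 379  28  19 161] [[732.56323177  98.48612617  34.        ]]
[[324.90124998 247.87623719]]
```

View pics/w3.png

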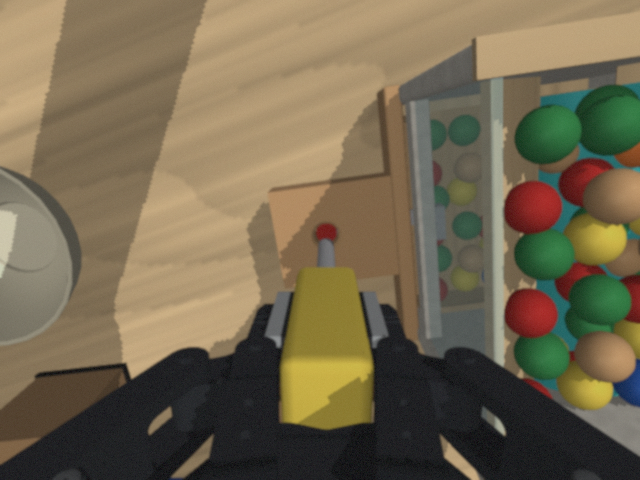

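The pin tip shows at (326,240) and the button's visible part is centred at (326,233). The hole is about 2.5 mm farther in +x, so I shift and lower slowly.

```bash
python3 -m handwheel '[[[1,0.05,0,0,0],[1,0,0,-0.2,0],[1,0,0,-0.2,0],[1,0,0,-0.2,0],[1,0,0,-0.1,0],[1,0,0,-0.06,0],[1,0,0,0,0],[1,0,0,0,0]]]'
```

```text
time_s: 7.35
eef_pos: [542.1, -24.0, 128.6]
ee_rot: [0.0, 0.174, 0.985, -0.0]
force: [-0.3, 0.5, -1.0]
grip_width: 0.3
grip_force: 59.1
```

```bash
python3 -m handwheel '[[[1,0,0,-0.06,0],[1,0,0,-0.06,0],[1,0,0,0,0],[1,0,0,0,0]]]'
python3 -m handwheel '[[[1,0,0,-0.06,0],[1,0,0,-0.03,0],[1,0,0,0,0],[1,0,0,0,0]]]'
```

```text
time_s: 7.75
eef_pos: [542.1, -24.0, 122.5]
ee_rot: [0.0, 0.174, 0.985, -0.0]
force: [-0.2, 0.8, 1.5]
grip_width: 0.296
grip_force: 59.3
time_s: 8.15
eef_pos: [542.1, -24.0, 118.0]
ee_rot: [0.0, 0.175, 0.985, -0.0]
force: [0.0, -0.2, 3.2]
grip_width: 0.302
grip_force: 59.5
```

```bash
python3 -m handwheel '[[[1,0,0,-0.05,0],[1,0,0,0,0],[1,0,0,0,0]]]'
python3 -m handwheel '[[[1,-0.02,-0.1,0,0],[1,-0.02,-0.1,0,0],[1,-0.02,-0.1,0,0],[1,-0.02,-0.1,0,0],[1,0,0,0,0],[1,0,0,0,0]]]'
```

```text
time_s: 8.45
eef_pos: [542.1, -24.0, 115.4]
ee_rot: [0.0, 0.175, 0.985, -0.0]
force: [1.0, 0.2, 4.3]
grip_width: 0.297
grip_force: 60.0
time_s: 9.05
eef_pos: [537.7, -44.7, 115.3]
ee_rot: [-0.0, 0.175, 0.985, -0.001]
force: [-0.7, -2.0, 4.4]
grip_width: 0.3
grip_force: 59.7
```

```bash
python3 -m handwheel '[[[1,-0.02,-0.1,0,0],[1,-0.02,-0.1,0,0],[1,-0.02,-0.1,0,0],[1,-0.02,-0.1,0,0],[1,-0.02,-0.1,0,0],[1,-0.02,-0.1,0,0],[1,-0.02,-0.1,0,0],[1,-0.02,-0.1,0,0],[1,-0.02,-0.1,0,0],[1,-0.02,-0.1,0,0]]]'
python3 -m handwheel '[[[1,-0.02,-0.08,0,0],[1,-0.02,-0.08,0,0],[1,0,0,0,0]]]'
python3 - <<'E'
from h import *
c=cap('top','t2.png')
im=c['img'][190:310,240:400];cv2.imwrite('pics/t2c.png',cv2.resize(im,None,fx=4,fy=4,interpolation=cv2.INTER_CUBIC))
E
```

```text
time_s: 10.05
eef_pos: [527.4, -94.1, 115.2]
ee_rot: [-0.001, 0.175, 0.985, 0.0]
force: [-2.1, 2.5, 7.4]
grip_width: 0.299
grip_force: 60.1
time_s: 10.35
eef_pos: [525.4, -102.6, 115.2]
ee_rot: [-0.001, 0.175, 0.985, -0.0]
force: [-2.0, 0.4, 6.3]
grip_width: 0.297
grip_force: 59.9
```

View pics/t2c.png

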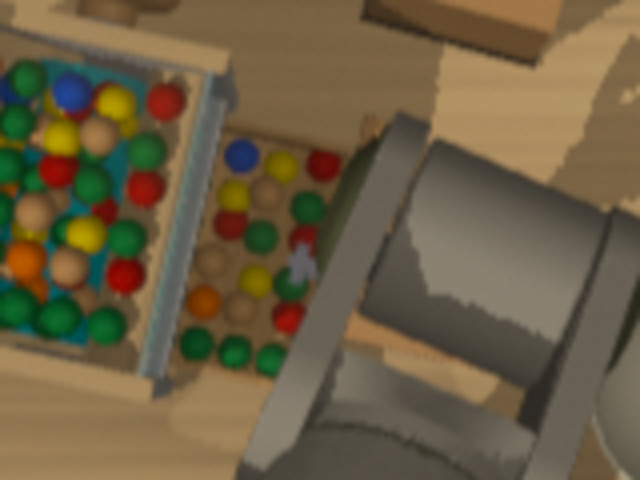

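The tray is coming out, with the bead compartment visible from x=190 to 330. I push on in small steps until it meets its stop.

```bash
python3 -m handwheel '[[[1,-0.01,-0.05,0,0],[1,-0.01,-0.05,0,0],[1,0,0,0,0],[1,0,0,0,0]]]'
python3 -m handwheel '[[[1,-0.01,-0.05,0,0],[1,-0.01,-0.05,0,0],[1,0,0,0,0],[1,0,0,0,0]]]'
```

```text
time_s: 10.8
eef_pos: [524.9, -107.1, 115.3]
ee_rot: [-0.0, 0.175, 0.985, -0.0]
force: [-0.1, 0.6, 3.3]
grip_width: 0.3
grip_force: 59.8
time_s: 11.2
eef_pos: [524.3, -109.2, 115.2]
ee_rot: [-0.0, 0.175, 0.985, 0.003]
force: [4.1, 15.9, 6.5]
grip_width: 0.293
grip_force: 61.0
```

Stop reached (16 N). Ease off and lift out.

```bash
python3 -m handwheel '[[[1,0.02,0.1,0,0],[1,0,0,0,0],[1,0,0,0.1,0],[1,0,0,0.2,0],[1,0,0,0.4,0],[1,0,0,0.6,0],[1,0,0,0.6,0],[1,0,0,0.6,0],[1,0,0,0,0],[1,0,0,0,0]]]'
python3 - <<'E'
from h import *
s=ctrl.sense();print(s['eef_pos'],s['force'],np.array([636.3,-296.5])-s['eef_pos'][:2])
E
```

```text
time_s: 12.2
eef_pos: [524.6, -107.3, 240.4]
ee_rot: [-0.0, 0.175, 0.985, -0.0]
force: [0.3, -0.7, -1.5]
grip_width: 0.295
grip_force: 60.2
[ 524.63654156 -107.31123973  240.40066004] [ 0.33627356 -0.67686559 -1.47507089] [ 111.66345844 -189.18876027]
```

```bash
python3 -m handwheel '[[[1,0.44,-0.75,0,0],[1,0.44,-0.75,0,0],[1,0.44,-0.75,0,0],[1,0.44,-0.75,0,0],[1,0.44,-0.75,0,0],[1,0.03,-0.03,-0.5,0],[1,0,0,-0.5,0],[1,0,0,0,0],[1,0,0,0,0]]]'
python3 - <<'E'
from h import *
c=cap('wrist','w4.png');s=ctrl.sense();print(s['eef_pos'],s['ee_rot'])
E
```

```text
time_s: 13.1
eef_pos: [636.1, -295.9, 190.0]
ee_rot: [-0.001, 0.175, 0.985, 0.0]
force: [-0.1, 0.2, 0.2]
grip_width: 0.297
grip_force: 60.2
[ 636.51754345 -296.04981841  191.33701892] [ 3.66061490e-04  1.74450001e-01  9.84665929e-01 -2.66756801e-04]
```

View pics/w4.png

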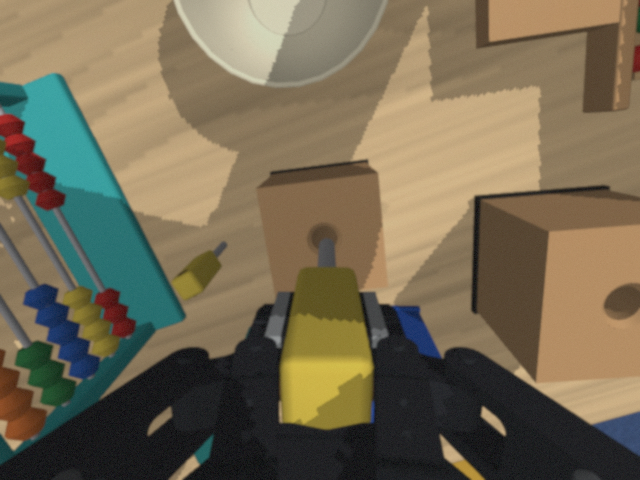

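The tip is at (327,240) and the hole centre at about (323,237), within the slack. I nudge 1.5 mm in -y and insert.

```bash
python3 -m handwheel '[[[1,-0.01,-0.03,-0.1,0],[1,0,0,-0.2,0],[1,0,0,-0.2,0],[1,0,0,0,0]]]'
python3 -m handwheel '[[[1,0,0,-0.4,0],[1,0,0,-0.4,0],[1,0,0,-0.3,0],[1,0,0,-0.1,0],[1,0,0,0,0],[1,0,0,0,0]]]'
```

```text
time_s: 13.55
eef_pos: [635.3, -297.0, 163.1]
ee_rot: [-0.002, 0.174, 0.985, 0.001]
force: [0.1, -0.6, -1.8]
grip_width: 0.3
grip_force: 60.2
time_s: 14.15
eef_pos: [636.2, -297.6, 105.9]
ee_rot: [0.0, 0.174, 0.985, -0.0]
force: [-0.3, 0.4, -0.6]
grip_width: 0.3
grip_force: 60.4
```

Now the last few millimetres, until it seats.

```bash
python3 -m handwheel '[[[1,0,0,-0.03,0],[1,0,0,-0.02,0],[1,0,0,0,0],[1,0,0,0,0]]]'
```

```text
time_s: 14.55
eef_pos: [636.3, -297.7, 104.5]
ee_rot: [0.001, 0.174, 0.985, -0.0]
force: [-2.9, 1.2, 6.2]
grip_width: 0.3
grip_force: 61.3
```

```bash
python3 -m handwheel '[[[0.1,0,0,0,0],[-0.18,0,0,0,0],[-0.18,0,0,0,0],[-0.18,0,0,0,0],[-0.18,0,0,0.2,0],[-0.18,0,0,0.6,0],[-0.18,0,0,0.8,0],[-0.18,0,0,0.8,0],[-0.18,0,0,0,0]]]'
python3 - <<'E'
from h import *
c=cap('wrist','w5.png');s=ctrl.sense();print(s['eef_pos'],s['force'])
E
```

```text
time_s: 15.45
eef_pos: [637.4, -298.4, 230.5]
ee_rot: [0.005, 0.174, 0.985, -0.002]
force: [-0.1, 0.1, 0.2]
grip_width: 0.587
grip_force: 0.0
[ 636.69937413 -297.90993022  226.71329828] [ 0.10470862  0.58596625 -1.16930715]
```

View pics/w5.png

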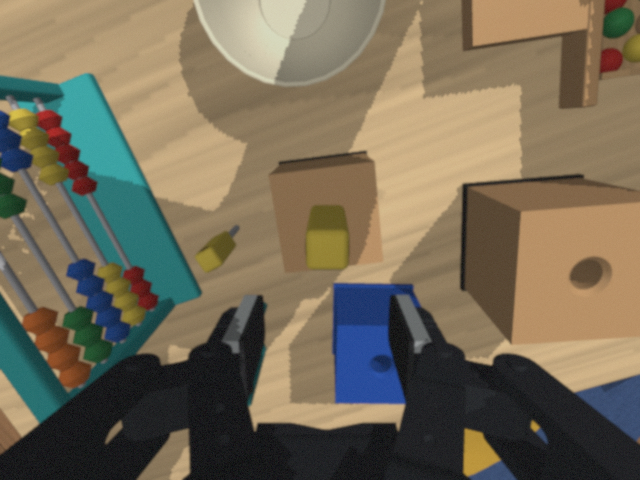

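The key stands upright and home in its block at (327,240). Next I go high over the dispenser to behind the lid.

```bash
python3 -m handwheel '[[[1,0,0,0.8,0],[1,0,0,0.8,0],[1,0,0,0.8,0],[1,0,0,0.7,0],[1,0,0,0.1,0],[1,0,0,0,0]]]'
python3 -m handwheel '[[[1,-0.04,0.7,0,0],[1,-0.04,0.7,0,0],[1,-0.04,0.7,0,0],[1,-0.04,0.7,0,0],[1,-0.04,0.7,0,0],[1,-0.04,0.7,0,0],[1,-0.04,0.7,0,0],[1,-0.04,0.7,0,0],[1,0,0,0,0],[1,0,0,0,0]]]'
```

```text
time_s: 16.1
eef_pos: [636.2, -297.7, 382.2]
ee_rot: [-0.0, 0.175, 0.985, 0.0]
force: [-0.3, -0.3, -1.4]
grip_width: -0.002
grip_force: 0.0
time_s: 17.1
eef_pos: [619.6, -17.1, 381.0]
ee_rot: [-0.002, 0.174, 0.985, -0.0]
force: [-0.1, -0.7, -0.4]
grip_width: 0.004
grip_force: 0.0
```

```bash
python3 -m handwheel '[[[1,-0.03,0.75,0,0],[1,-0.03,0.75,0,0],[1,-0.03,0.75,0,0],[1,-0.03,0.75,0,0],[1,-0.03,0.75,0,0],[1,-0.03,0.75,0,0],[1,-0.03,0.75,0,0],[1,-0.03,0.75,0,0],[1,0,0.2,0,0],[1,0,0,0,0]]]'
python3 - <<'E'
from h import *
s=ctrl.sense();p=np.array(s['eef_pos'])-[568.7,111,0];u=np.array([.208,.978]);print(s['eef_pos'],p[:2]@u,p[:2]@[-.978,.208],s['joints'])
E
```

```text
time_s: 18.1
eef_pos: [608.3, 292.5, 381.1]
ee_rot: [-0.001, 0.174, 0.985, -0.001]
force: [-0.4, -0.1, 0.1]
grip_width: -0.001
grip_force: 0.0
[608.34430573 292.52893228 381.07390467] 185.78131136097065 -1.0141130884879346 [ 2.75171922e-01  6.84898747e-01  5.47550786e-01 -2.95625554e-04
  1.91154563e+00 -9.45424613e-01]
```

```bash
python3 -m handwheel '[[[1,0,0,-0.6,0],[1,0,0,-0.6,0],[1,0,0,-0.6,0],[1,0,0,0,0],[1,-0.06,-0.29,0,0],[1,-0.06,-0.29,0,0],[1,-0.06,-0.29,0,0],[1,-0.06,-0.29,0,0]]]'
python3 -m handwheel '[[[1,-0.06,-0.29,0,0],[1,-0.06,-0.29,0,0],[1,-0.06,-0.29,0,0],[1,-0.06,-0.29,0,0],[1,0,0,0,0],[1,0,0,0,0],[1,0,0,0,0],[1,0,0,0,0],[1,0,0,0,0],[1,0,0,0,0]]]'
python3 - <<'E'
from h import *
cap('scene','s2.png');s=ctrl.sense();print(s['eef_pos'])
E
```

```text
time_s: 18.9
eef_pos: [596.5, 232.6, 294.8]
ee_rot: [0.001, 0.175, 0.985, 0.0]
force: [0.4, 0.9, 0.5]
grip_width: 0.001
grip_force: 0.3
time_s: 19.9
eef_pos: [583.9, 176.8, 292.7]
ee_rot: [-0.0, 0.174, 0.985, -0.0]
force: [-0.5, -0.4, -0.0]
grip_width: -0.001
grip_force: 0.0
[583.90825005 176.72973309 292.72016898]
```

View pics/s2.png

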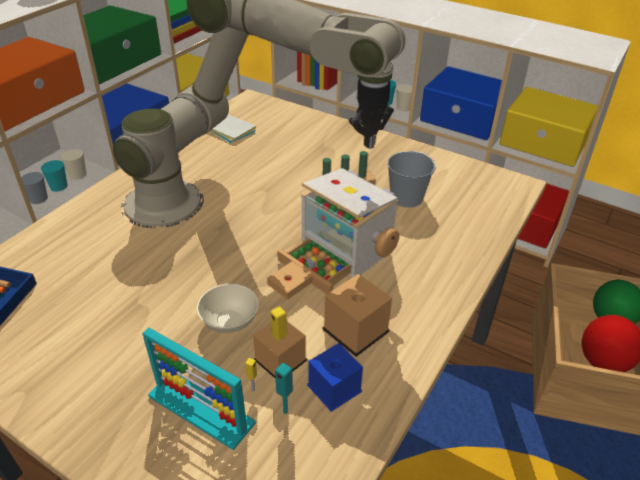

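The lid is down over the hopper, the tray is out and the key is home. I move clear, let it settle and check with numbers.

```bash
python3 -m handwheel '[[[1,0,0,0.5,0],[1,0,0,0.5,0],[1,0,0,0,0],[1,0,0,0,0],[1,0,0,0,0],[1,0,0,0,0],[1,0,0,0,0],[1,0,0,0,0],[1,0,0,0,0],[1,0,0,0,0]]]'
python3 - <<'E'
from h import *
a=cv2.imread('pics/s2.png');c=cap('scene','s3.png');b=c['img']
d=cv2.absdiff(a,b).max(2)[165:290,265:400];print('change px',(d>25).sum())
t=cap('top','t3.png');h=cv2.cvtColor(t['img'],cv2.COLOR_BGR2HSV)
for n,im,c in(('top',t['img'],t),('scene',b,c)):
    h=cv2.cvtColor(im,cv2.COLOR_BGR2HSV);m=cv2.inRange(h,(0,150,50),(8,255,255))|cv2.inRange(h,(174,150,50),(180,255,255))
    k,l,st,ce=cv2.connectedComponentsWithStats(m)
    e=proj(c,[(525.6,-102.6,34)])[0];print(n,'expect',e)
    for i in range(1,k):
        if np.hypot(*(ce[i]-e))<15: print(ce[i],st[i,4],plane(c,ce[i],34))
# lid corners expected if shut (top z=183) and whiteness
u=np.array([.208,.978]);v=np.array([-.978,.208]);o=np.array([568.7,111])
P=[np.r_[o+x*u+y*v,183] for x,y in((-76,-95),(-76,95),(78,95),(78,-95))]
print(proj(c,P).round(1))
g=cv2.cvtColor(b,cv2.COLOR_BGR2HSV);m=cv2.inRange(g,(0,0,150),(180,60,255));m[:160]=0;m[240:]=0;m[:,:280]=0;m[:,405:]=0
cs=max(cv2.findContours(m,0,1)[0],key=cv2.contourArea);print(cv2.approxPolyDP(cs,5,True).reshape(-1,2).tolist())
E
```

```text
time_s: 20.95
eef_pos: [583.9, 176.6, 342.8]
ee_rot: [-0.0, 0.174, 0.985, -0.0]
force: [0.4, 0.3, -0.1]
grip_width: -0.001
grip_force: 0.0
change px 1721
top expect [347.62089574 261.81329083]
[347.09090909 262.93939394] 33 [[ 522.90577654 -101.3375774    34.        ]]
scene expect [288.20089969 279.84135499]
[287.83333333 278.91666667] 12 [[ 522.97934285 -100.35286021   34.        ]]
[[357.3 223.9]
 [300.7 191. ]
 [341.4 167.5]
 [397.3 196.8]]
[[303, 190], [357, 223], [396, 198], [343, 169]]
```

```bash
python3 -c "
from rig import ctrl;print(ctrl.finish_job())"
```

```text
the job is handed in; nothing more can be done
None
```

The job is handed in: the tray is out against its stop (about 79.5 mm measured of 80), the lid is shut, and the key stands home in its block, with the knob and bystanders untouched, in about 21 s.

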